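Tidy the seasoning things into rack, crate and garlic box

TASK

Tidy away the four things left out after cooking: stand the two spice jars upright in the spice rack, one in each bay, put the lemon in the open slatted fruit crate, and put the garlic bulb inside the lidded garlic box, whose lid you must raise first and lower fully shut again afterwards. Never let a jar tip over, and leave the mug and the kitchen timer where they stand.

Things in the scene. Friction and masses are not known exactly. Their poses are not given: they have to be found in the camera images.
- jar_black: Loose round spice jar, clear body with black cap, 41 mm across, 105 mm tall, upright at the start; the cap is the top 20 mm. Origin: centre of its underside; z up. 0.11 kg.
- jar_red: Loose round spice jar, clear body with red cap, 45 mm across, 106 mm tall, upright at the start; the cap is the top 20 mm. Origin: centre of its underside; z up. 0.11 kg.
- lemon: Loose yellow lemon, 71 mm long along its x axis, 53 mm wide (y), 51 mm high. Origin: centre of its underside as it lies at the start. 0.09 kg.
- garlic: Loose pale garlic bulb, 56 mm across, 56 mm tall to the tip, widest about 20 to 25 mm up. Origin: centre of its underside. 0.03 kg.
- spice_rack: Fixed open wooden rack with two bays side by side along its y axis; 76 (x) x 148 (y) x 42 mm high, walls and floor 6 mm. Each bay is 64 (x) x 65 (y) mm inside, centred at y = +35.5 and -35.5 mm. Origin: centre of its underside; at yaw 0 its y axis points to the robot's left. Jars in it stand about 28 mm apart, so close the fingers along its x axis.
- fruit_crate: Fixed open wooden crate with slatted sides and nothing in it; outside 130 (x) x 130 (y) x 46 mm high, walls and floor 6 mm thick, a 12 mm post in each inner corner. Origin: centre of its underside.
- garlic_box: Fixed white box with a hinged wooden lid, shut at the start; 105 (x) x 144 (y) x 72 mm high without lid, walls and floor 6 mm, inside 93 x 132 x 66 mm deep. Origin: centre of its underside. Hinge line along y on the far top edge, x = +52.5, z = 72.5 mm. The lid's dark round knob has a head 28 mm across, 16 mm tall; with the lid shut its middle is at x = -22.5, y = 0, z = 115.5 mm.
- garlic_lid (a joint): Angle of the garlic box's lid (8 mm thick, 0.15 kg) in rad: 0 = shut, grows as its front edge swings up and away from the robot, 1.57 = upright, 1.9 = stop. Stiff hinge (0.12 N m): stays where it is left. The knob's head begins 27 mm above the lid, on a 12 mm stem; pinched along the box's y axis it can pivot between the fingers while the lid swings.
- mug: Loose white mug with blue spots, 92 mm across with a handle (127 mm overall), 93 mm tall. A bystander: leave alone. Origin: centre of its underside. Behind and above it a fixed wall shelf hangs 0.48 m over the worktop, on the robot's right (y below -0.03 m) beyond x = 0.55 m: swing past it with the arm drawn in.
- egg_timer: Loose round kitchen timer with a red top, 59 mm across, 52 mm tall. A bystander: leave alone. Origin: centre of its underside.
Mind the look-alikes: they are no part of the job. There is more than one size of the spice_rack; the one meant has the size given above.

How it is judged:
By the outcome, as a careful person would: the job done as asked, in the order asked, and still so for the second after the job is handed in, with the robot touching nothing.
It also fails if it takes over 136 s, if anything falls off the work surface, if the arm or the gripper's body presses on something with over 40 N, if the wrist force passes 120 N, or if a joint passes its speed limit or range.

ROBOT

A 6-joint arm with a two-finger parallel gripper is mounted at the origin on a cart in front of the work surface, level with it; the furniture and walls round the work are solid. World frame = base frame: x ahead of the robot, y to its left, z up, the work surface at z = 0. Lengths are in mm, angles in rad, forces in N, time in s.
With the tool pointing down it reaches from about 275 to 1000 mm from the base axis. Payload 8.4 kg.
Tool frame: the origin (TCP) lies at the very end of the fingers, on their centre line; the grasp point (between the pads) lies 19 mm behind it (r.pinch_z is the distance from the TCP to the grasp point, in mm); z points along the fingers, y is the line along which they close (so a half turn about z gives the same grasp; the last joint's range is limited). The gripper opens to 85 mm and grips with 20 to 120 N. Pads are 22 mm wide; open, the fingers measure 114 mm over their backs; the gripper's body (76 mm by 85 mm) begins 54 mm behind the grasp point. The pads swing forward as they close: fully open they stand 13 mm farther back than shut.
Start: joints at [-1.176, 0.353, 1.633, -0, 1.155, -0.002], TCP at [241.542, -576.442, 231.281] pointing down, gripper open.
Joint ranges: [-2.63, 2.63], [-0.92, 2.1], [0.06, 2.66], [-1.3, 4.44], [0, 2.69], [-3.02, 3.02]. Speed limits (rad/s): [2.22, 2.22, 2.79, 3.14, 3.14, 3.14].

INTERFACE

Orientations are given as [roll, pitch, yaw] about the fixed x, y, z axes, in that order (R = Rz(yaw) Ry(pitch) Rx(roll)).
In Python, from rig import r gives the robot as it stands.
- The arm moves only by the tool carry_out, never from a script. Its argument "series" is a list of rows, each a list of 7 numbers: the turn, a rotation vector about the tool's x, y, z as a fraction of full scale, then the shift along the tool's x, y, z as a fraction of full scale, then the gripper command: -1 is fully open, 1 is shut, values between are in proportion. A call has 1 to 8 rows; each row is the pose to reach, as a shift and turn from the pose commanded when the call began, along the tool's axes at that moment, turning the shorter way round; what a row does not reach only later rows make up. Full scale, the value 1, is 0.25 m for a shift and pi rad for a turn. A row lasts 1/8 s, in which the tool goes at most 62.5 mm and 10.7 degrees, less where a joint would pass 70% of its speed; a pose out of reach is approached as far as the arm can. A call with a number of a shift or a turn outside -1 to 1 is refused whole. A call with a gripper value outside its range is refused whole. The fingers move at their own pace and stop on an object; "force" is the grip in N (left out, the last holds). Time passes only in rows, so rows that repeat a pose let the fingers close. It gives the time, the measured TCP pose, the force, the opening and the grip force at its end, in the units of the state.
- r.sense(): the state, without advancing time (a new reading comes with each control period).
- r.grab_frame(name): name is "scene" or "side" or "wrist"; returns the picture (420x560x3 uint8, red, green, blue); there is no depth.
- r.get_calibration(name): a dict with "K" (3x3 intrinsics, pixels), "pose" (4x4, takes a point from camera to world coordinates). Camera axes: x right, y up, looking along -z (the intrinsics and any distortion apply to the point x, -y, -z); pixel columns grow to the right and rows downward; lengths in mm; the calibration is good to about 2 mm. A picture is of the moment at which its call begins: read the wrist's pose just before it. get_calibration takes no time and is no camera call; for the wrist camera it gives the pose at the moment of the call.
- r.sign_off(): hands the job in; it is judged then, once.
Trained networks look in the newest picture that a camera, given by its name, has taken for a name from the list of things; names that differ only in an ending like _2 or _b are one class to them, and where a whole thing is asked for, a point or a joint stands for the part that bears it (a point fixed in the world has none). Each returns a list of dicts, best first, with "score" (0 to 1); they miss things now and then, are a little off and sometimes report something else, mostly with a low value. They report only what shows in the picture. A call takes as long as a camera call. They do not tell look-alikes from the thing itself.
- r.silhouettes(camera, label): "region" (420x560 bool, what is visible of it) and "position" ([row, column] in pixels, amid what is visible of it).
The state is a dict: "clock": time; "qpos": joint angles; "qvel": joint speeds; "joint_efforts": joint torques, N m; "eef_pos": TCP position; "tcp_rot": TCP orientation; "contact_force": force on the tool from outside, world axes, zero at the start; "wrist_torque": the same for the moment, N m; "opening": opening from 0.0 (shut) to 1.0 (fully open); "grasp_force": force on a finger pad.
Only numpy, scipy, OpenCV 4.12 (cv2) and the standard library are available. Lean on these libraries where they do the work, as an engineer would, in place of code of your own. Each camera call takes 0.05 s, during which the arm holds its last target. There are 200 camera calls.

## Working session

There is one attempt and no reset: what is moved stays moved. The work goes in short steps, Python scripts to look and compute and a tool call to move; the robot and the scene stay as the last step left them, time stands still between calls to the robot, and variables do not carry over. Pictures are saved under pics/ and viewed, at most 14 in all, crops included, and the job is handed in when it is done.

Besides the shell and the picture viewer there is one more tool, called after "Request:" by a JSON object that holds its "op" and its "data". carry_out: Moves the arm, as the interface text tells. Its arguments: {"type":"object","properties":{"series":{"type":"array"},"force":{"type":"number"}},"required":["series"]}

```bash
mkdir -p pics; ls
python3 - <<'E'
from rig import r
import cv2,numpy as np
a=r.grab_frame("scene");b=r.grab_frame("side")
cv2.imwrite("pics/scene.png",a[:,:,::-1]);cv2.imwrite("pics/side.png",b[:,:,::-1])
for c in("scene","side","wrist"):
    k=r.get_calibration(c);print(c,np.round(k["K"],1).tolist(),np.round(k["pose"],3).tolist(),[x for x in k if x not in("K","pose")])
print(r.sense(), r.pinch_z)
E
```

```text
pics
scene [[399.7, 0.0, 278.3], [0.0, 399.7, 206.6], [0.0, 0.0, 1.0]] [[-0.844, 0.183, -0.504, -0.776], [-0.536, -0.323, 0.78, 793.76], [-0.021, 0.928, 0.371, 462.811], [0.0, 0.0, 0.0, 1.0]] []
side [[386.1, 0.0, 277.7], [0.0, 386.1, 211.6], [0.0, 0.0, 1.0]] [[-0.927, 0.171, -0.333, 116.605], [-0.374, -0.414, 0.83, 959.733], [0.004, 0.894, 0.447, 590.793], [0.0, 0.0, 0.0, 1.0]] []
wrist [[321.3, 0.0, 279.7], [0.0, 321.3, 212.6], [0.0, 0.0, 1.0]] [[0.387, 0.88, 0.277, 311.563], [-0.922, 0.37, 0.115, -547.368], [-0.001, -0.3, 0.954, 372.848], [0.0, 0.0, 0.0, 1.0]] []
{'clock': 0.1, 'qpos': array([-1.17640066e+00,  3.53623299e-01,  1.63407979e+00, -2.79706096e-05,
        1.15519239e+00, -2.39647250e-03]), 'qvel': array([-0.00214427, -0.00037467,  0.0006677 , -0.00091353, -0.00060082,
       -0.00255618]), 'joint_efforts': array([ 1.32075318e-03, -6.06358695e+01, -3.42819607e+01,  6.61600711e-05,
        4.01722486e-03,  8.75334450e-06]), 'eef_pos': array([ 241.36359035, -576.03757489,  230.60044523]), 'tcp_rot': array([-3.14028977e+00,  2.24525491e-05,  3.96803464e-01]), 'contact_force': array([-0.55720592, -0.70684502, -0.29346495]), 'wrist_torque': array([0.00378394, 0.01054455, 0.01325045]), 'grasp_force': 0.0, 'opening': 1.0008282590895345} 18.700000000000003
```

View pics/scene.png

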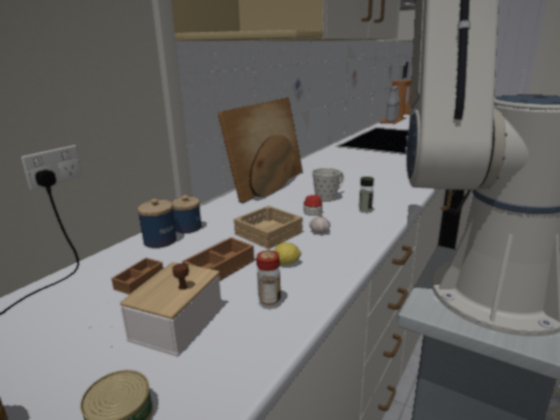

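View pics/side.png

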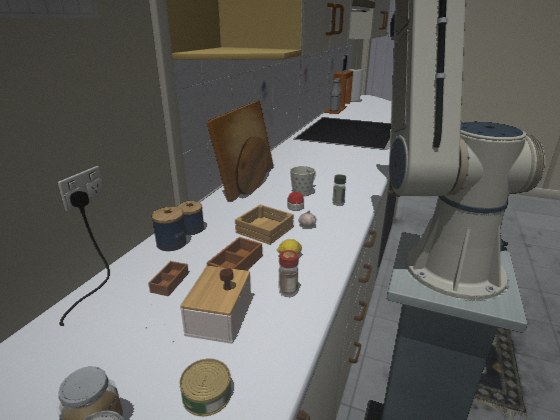

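The side view shows these candidates:
- **Racks:** small one at (168,277), larger one at (236,255).
- **Jars:** red at (289,272), black at (340,190). The timer (296,200) also has a red top.
- **Lemon and garlic:** lemon at (289,248), garlic at (308,218).
- **Containers:** crate at (265,223), garlic box with its knob at (217,300). Blue canisters and tins are distractors.

The larger rack looks right. I'll check that by its size.

```bash
cat > h.py <<'E'
from rig import r
import cv2,numpy as np
from scipy.optimize import minimize
def proj(P,k):
    T=np.linalg.inv(k["pose"]);c=P@T[:3,:3].T+T[:3,3];c=c*[1,-1,-1]
    u=c@k["K"].T;return u[:,:2]/u[:,2:]
def ray(uv,k,z):
    d=np.linalg.inv(k["K"])@[uv[0],uv[1],1];d=k["pose"][:3,:3]@(d*[1,-1,-1]);o=k["pose"][:3,3]
    return o+d*(z-o[2])/d[2]
def box(x,y,z0,z1):return np.array([[a*x/2,b*y/2,c] for a in(-1,1) for b in(-1,1) for c in(z0,z1)],float)
t=np.linspace(0,2*np.pi,40,endpoint=False)
def ring(d,z):return np.c_[d/2*np.cos(t),d/2*np.sin(t),0*t+z]
def ell(a,b,c):
    return np.vstack([np.c_[a/2*np.sin(q)*np.cos(t),b/2*np.sin(q)*np.sin(t),0*t+c/2*(1-np.cos(q))] for q in np.linspace(0,np.pi,13)])
M={"jar_black":np.vstack([ring(41,0),ring(41,105)]),"jar_red":np.vstack([ring(45,0),ring(45,106)]),
"lemon":ell(71,53,51),"garlic":np.vstack([ring(40,2),ring(56,22),ring(40,38),ring(4,56)]),
"spice_rack":box(76,148,0,42),"fruit_crate":box(130,130,0,46),"garlic_box":box(105,144,0,80),
"mug":np.vstack([ring(92,0),ring(92,93)]),"egg_timer":np.vstack([ring(59,0),ring(59,52)])}
def place(P,p):
    c,s=np.cos(p[2]),np.sin(p[2]);return P@np.array([[c,s,0],[-s,c,0],[0,0,1]])+[p[0],p[1],0]
def iou(p,P,obs):
    e=0
    for m,k in obs:
        h=cv2.convexHull(proj(place(P,p),k).astype(np.float32))
        im=np.zeros((1680,2240),np.uint8);cv2.fillConvexPoly(im,(h*4*16).astype(np.int32),1,shift=4)
        im=cv2.resize(im.astype(np.float32),(560,420),interpolation=cv2.INTER_AREA)
        e+=1-np.minimum(im,m).sum()/np.maximum(im,m).sum()
    return e/len(obs)
def fit(P,obs,p0,yaws):
    best=None
    for y in yaws:
        f=minimize(iou,[p0[0],p0[1],y],args=(P,obs),method="Nelder-Mead",options=dict(initial_simplex=np.array([[p0[0],p0[1],y],[p0[0]+15,p0[1],y],[p0[0],p0[1]+15,y],[p0[0],p0[1],y+.3]]),maxiter=120,xatol=.05,fatol=1e-4))
        if best is None or f.fun<best.fun:best=f
    return best
E
cat > m.py <<'E'
from h import *
r.grab_frame("scene");r.grab_frame("side")
K={c:r.get_calibration(c) for c in("scene","side")}
for n,P in M.items():
    D={c:[d for d in r.silhouettes(c,n) if d["score"]>.3][:3] for c in K}
    for d in D["side"]:
        p0=ray(d["position"][::-1],K["side"],P[:,2].max()/2)
        obs=[(d["region"].astype(np.float32),K["side"])]
        q=proj(p0[None],K["scene"])[0]
        for e in D["scene"]:
            if np.hypot(*(np.array(e["position"])[::-1]-q))<25: obs.append((e["region"].astype(np.float32),K["scene"]));break
        f=fit(P,obs,p0,[0] if n in("jar_black","jar_red","garlic","egg_timer","mug") else [-.9,0,.5,1.1,1.6])
        print(n,round(d["score"],2),np.round(d["position"]),len(obs),np.round(f.x,2),"1-iou",round(f.fun,3),flush=True)
E
python3 m.py
```

```text
jar_black 0.57 [192. 338.] 2 [ 381.1  -277.85    0.74] 1-iou 0.093
jar_red 0.62 [274. 288.] 2 [3.7159e+02 2.5587e+02 1.5000e-01] 1-iou 0.072
lemon 0.71 [246. 288.] 2 [422.32 104.93  -0.44] 1-iou 0.286
garlic 0.74 [221. 306.] 2 [ 4.3363e+02 -8.0250e+01  1.2000e-01] 1-iou 0.187
garlic 0.43 [191. 337.] 1 [ 3.8725e+02 -3.0155e+02  2.1000e-01] 1-iou 0.547
spice_rack 0.8 [252. 238.] 2 [ 5.3793e+02  1.9226e+02 -1.1000e-01] 1-iou 0.29
spice_rack 0.63 [279. 170.] 2 [6.6890e+02 3.1351e+02 5.6000e-01] 1-iou 0.506
fruit_crate 0.59 [223. 265.] 2 [546.66  -2.39   1.37] 1-iou 0.041
garlic_box 0.97 [302. 220.] 2 [4.8115e+02 3.9340e+02 2.0000e-01] 1-iou 0.033
mug 0.68 [177. 301.] 2 [ 5.3602e+02 -3.3333e+02  1.0000e-02] 1-iou 0.197
egg_timer 0.5 [199. 297.] 2 [ 5.1414e+02 -1.9378e+02  6.0000e-02] 1-iou 0.256
```

```bash
cat > plan.py <<'E'
import sys,json
from h import *
from scipy.spatial.transform import Rotation as Ro
# args: waypoints "x,y,z,yaw[,pitchtilt about tool y]" ; prints shift/turn numbers per call-base from present pose
def go(wps,cur=None):
    s=r.sense()
    p=np.array(s["eef_pos"]);R=Ro.from_euler("xyz",s["tcp_rot"])
    out=[]
    for w in wps:
        q=np.array(w[:3]);T=Ro.from_euler("z",w[3])*Ro.from_euler("x",np.pi)
        if len(w)>4:T=T*Ro.from_euler("y",w[4])
        d=R.inv().apply(q-p)/250;tr=(R.inv()*T).as_rotvec()/np.pi
        print(np.round(tr,3).tolist(),np.round(d,3).tolist(),"rows",int(np.ceil(max(np.linalg.norm(d)*4,np.linalg.norm(tr)*180/10.7))))
        if len(w)>5 or sys.argv[-1]=="chain": p,R=q,T
if __name__=="__main__":
    go([[float(v) for v in a.split(",")] for a in sys.argv[1:] if "," in a])
E
python3 plan.py 310,-310,300,0.9 420,-90,340,1.46 450,130,340,1.46 450,220,340,1.46 chain
```

```text
[0.0, 0.0, -0.16] [0.664, -0.877, -0.275] rows 5
[0.0, 0.0, -0.178] [0.963, -0.202, -0.16] rows 4
[0.0, 0.0, 0.0] [0.888, 0.022, 0.0] rows 4
[0.0, 0.0, 0.0] [0.358, -0.04, -0.0] rows 2
```

Request:
{"op": "carry_out", "data": {"series": [[0, 0, -0.16, 0.664, -0.877, -0.275, -1], [0, 0, -0.16, 0.664, -0.877, -0.275, -1], [0, 0, -0.16, 0.664, -0.877, -0.275, -1], [0, 0, -0.16, 0.664, -0.877, -0.275, -1], [0, 0, -0.16, 0.664, -0.877, -0.275, -1]]}}

```text
clock: 1.72
eef_pos: [310.2, -307.8, 301.0]
tcp_rot: [3.14, -0.0, 0.901]
contact_force: [0.3, -0.8, 0.6]
opening: 1.001
grasp_force: 0.0
```

Request:
{"op": "carry_out", "data": {"series": [[0, 0, -0.178, 0.963, -0.202, -0.16, -1], [0, 0, -0.178, 0.963, -0.202, -0.16, -1], [0, 0, -0.178, 0.963, -0.202, -0.16, -1], [0, 0, -0.178, 0.963, -0.202, -0.16, -1]]}}

```text
clock: 2.22
eef_pos: [420.7, -88.3, 340.8]
tcp_rot: [3.14, 0.0, 1.461]
contact_force: [1.1, -0.2, 0.4]
opening: 1.0
grasp_force: 0.0
```

Request:
{"op": "carry_out", "data": {"series": [[0, 0, 0, 0.888, 0.022, 0, -1], [0, 0, 0, 0.888, 0.022, 0, -1], [0, 0, 0, 0.888, 0.022, 0, -1], [0, 0, 0, 0.888, 0.022, 0, -1], [0, 0, 0, 1, 0.0, 0, -1], [0, 0, 0, 1, 0, 0, -1], [0, 0, 0, 1, 0, 0, -1]]}}

```text
clock: 3.1
eef_pos: [448.0, 157.8, 340.0]
tcp_rot: [3.142, 0.0, 1.459]
contact_force: [0.1, 0.8, 0.0]
opening: 1.003
grasp_force: 0.0
```

```bash
cat > w.py <<'E'
from h import *
import sys
names=sys.argv[2:]
k=r.get_calibration("wrist");a=r.grab_frame("wrist")
print(np.round(r.sense()["eef_pos"],1),np.round(r.sense()["tcp_rot"],3))
G={"lemon":(423,105),"jar_red":(372,256),"jar_black":(381,-278),"garlic":(434,-80),"spice_rack":(538,192),"fruit_crate":(547,-2),"garlic_box":(481,393)}
im=a[:,:,::-1].copy()
for n in names:
    for d in r.silhouettes("wrist",n)[:3]:
        if d["score"]<.3: continue
        P=M[n];m=d["region"].astype(np.float32)
        p0=ray(d["position"][::-1],k,P[:,2].max()/2)
        f=fit(P,[(m,k)],p0,[0] if n in("jar_black","jar_red","garlic") else [-.9,-.2,.5,1.1,1.6])
        print(n,round(d["score"],2),np.round(d["position"]),np.round(f.x,2),"1-iou",round(f.fun,3),flush=True)
        cv2.polylines(im,[cv2.convexHull(proj(place(P,f.x),k).astype(np.float32)).astype(np.int32)],True,(255,0,255),1)
cv2.imwrite("pics/%s.png"%sys.argv[1],im)
E
python3 w.py w1 lemon jar_red garlic spice_rack fruit_crate garlic_box
```

```text
[448.1 157.5 340.1] [3.141 0.    1.458]
lemon 0.85 [206. 265.] [424.22 105.23   0.71] 1-iou 0.09
jar_red 0.62 [101. 211.] [3.7356e+02 2.5351e+02 9.0000e-02] 1-iou 0.056
garlic 0.58 [311. 287.] [ 4.3433e+02 -8.2230e+01  2.4000e-01] 1-iou 0.098
spice_rack 0.78 [ 31. 427.] [668.46 361.73   2.77] 1-iou 0.32
spice_rack 0.66 [117. 346.] [ 5.3988e+02  2.0202e+02 -1.1000e-01] 1-iou 0.018
garlic_box 0.67 [ 17. 295.] [4.8242e+02 3.9033e+02 1.8000e-01] 1-iou 0.015
```

View pics/w1.png

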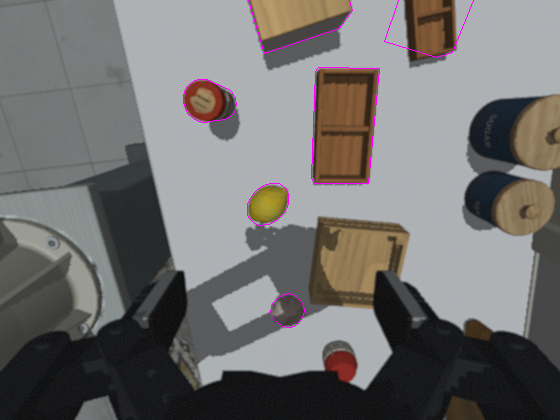

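The wrist view confirms the targets:
- The rack at (345,125) fits 76x148 mm with 98% overlap. The one at (435,25) is a smaller look-alike.
- The red jar is at (208,101), the lemon at (267,204), the garlic at (288,310) and the crate at (358,262).

I'll pick the red jar first.

```bash
python3 plan.py 373.5,253.5,170,1.46 373.5,253.5,48,1.46; echo; python3 plan.py 373.5,253.5,170,1.46 373.5,253.5,48,1.46 373.5,253.5,140,1.46 543.8,237.3,140,1.46  543.8,237.3,56,1.46 chain
```

```text
[0.0, -0.0, -0.001] [0.347, -0.34, 0.68] rows 4
[0.0, -0.0, -0.001] [0.347, -0.34, 1.168] rows 6

[0.0, -0.0, -0.001] [0.347, -0.34, 0.68] rows 4
[0.0, 0.0, 0.0] [0.0, -0.0, 0.488] rows 2
[0.0, 0.0, 0.0] [0.0, 0.0, -0.368] rows 2
[0.0, 0.0, 0.0] [0.011, 0.684, 0.0] rows 3
[0.0, 0.0, 0.0] [0.0, -0.0, 0.336] rows 2
```

Request:
{"op": "carry_out", "data": {"series": [[0, 0, 0, 0.347, -0.34, 0.68, -1], [0, 0, 0, 0.347, -0.34, 0.68, -1], [0, 0, 0, 0.347, -0.34, 0.68, -1], [0, 0, 0, 0.347, -0.34, 0.68, -1], [0, 0, 0, 0.347, -0.34, 0.68, -1]]}}

```text
clock: 4.08
eef_pos: [372.2, 253.8, 169.0]
tcp_rot: [-3.139, 0.002, 1.46]
contact_force: [0.7, -0.6, 0.0]
opening: 1.001
grasp_force: 0.0
```

Request:
{"op": "carry_out", "data": {"series": [[0, 0, 0, 0, 0, 0.16, -1], [0, 0, 0, 0, 0, 0.32, -1], [0, 0, 0, 0, 0, 0.488, -1], [0, 0, 0, 0, 0, 0.488, -1], [0, 0, 0, 0, 0, 0.488, -1]]}}

```text
clock: 4.7
eef_pos: [374.7, 254.3, 49.6]
tcp_rot: [3.14, -0.001, 1.458]
contact_force: [-0.5, 0.7, 0.2]
opening: 1.001
grasp_force: 0.0
```

Request:
{"op": "carry_out", "data": {"series": [[0, 0, 0, 0, 0, 0, 0], [0, 0, 0, 0, 0, 0, 0.2], [0, 0, 0, 0, 0, 0, 0.4], [0, 0, 0, 0, 0, 0, 0.6], [0, 0, 0, 0, 0, 0, 0.8], [0, 0, 0, 0, 0, 0, 0.8], [0, 0, 0, 0, 0, 0, 0.8]], "force": 30}}

```text
clock: 5.58
eef_pos: [373.8, 254.5, 49.1]
tcp_rot: [3.14, -0.001, 1.459]
contact_force: [-2.9, -0.3, 11.3]
opening: 0.505
grasp_force: 26.6
```

Request:
{"op": "carry_out", "data": {"series": [[0, 0, 0, 0, 0, -0.2, 0.8], [0, 0, 0, 0, 0, -0.4, 0.8], [0, 0, 0, 0, 0.2, -0.4, 0.8], [0, 0, 0, 0, 0.4, -0.4, 0.8], [0, 0, 0, 0, 0.56, -0.4, 0.8], [0, 0, 0, 0.01, 0.68, -0.4, 0.8], [0, 0, 0, 0.01, 0.68, -0.4, 0.8], [0, 0, 0, 0.01, 0.68, -0.4, 0.8]]}}

```text
clock: 6.58
eef_pos: [541.6, 237.3, 147.8]
tcp_rot: [-3.14, 0.001, 1.459]
contact_force: [-0.6, 0.6, -1.0]
opening: 0.508
grasp_force: 29.8
```

```bash
python3 plan.py 543.8,237.3,56,1.46; python3 w.py w2 jar_red spice_rack; python3 -c "
from rig import r;s=r.sense();print(s['opening'],s['grasp_force'],s['contact_force'])"
```

```text
[-0.0, 0.0, -0.0] [0.001, 0.009, 0.367] rows 2
[541.4 237.3 147.9] [-3.141e+00  1.000e-03  1.459e+00]
jar_red 0.74 [302. 282.] [ 5.5155e+02  1.5909e+02 -1.5000e-01] 1-iou 0.623
spice_rack 0.9 [184. 288.] [ 5.4049e+02  2.0290e+02 -1.2000e-01] 1-iou 0.606
spice_rack 0.65 [ 65. 416.] [ 6.5050e+02  3.5799e+02 -1.1000e-01] 1-iou 0.348
0.5066151319071871 29.775993199436925 [-0.21754878 -0.04361727 -0.70210726]
```

Request:
{"op": "carry_out", "data": {"series": [[0, 0, 0, 0, 0.009, 0.12, 0.8], [0, 0, 0, 0, 0.009, 0.24, 0.8], [0, 0, 0, 0, 0.009, 0.3, 0.8], [0, 0, 0, 0, 0.009, 0.345, 0.8], [0, 0, 0, 0, 0.009, 0.367, 0.8], [0, 0, 0, 0, 0.009, 0.367, 0.8], [0, 0, 0, 0, 0.009, 0.367, 0.8]]}}

```text
clock: 7.6
eef_pos: [545.3, 237.4, 57.0]
tcp_rot: [3.141, -0.001, 1.459]
contact_force: [-0.6, 0.2, -1.4]
opening: 0.509
grasp_force: 29.8
```

```bash
python3 -c "
from h import *
a=r.grab_frame('side');cv2.imwrite('pics/s2.png',cv2.resize(a[170:340,140:340,::-1],None,fx=3,fy=3))
"
```

```text
(no output)
```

View pics/s2.png

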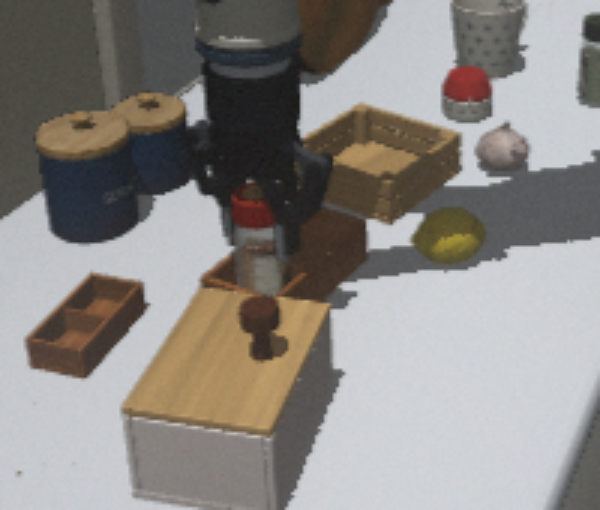

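The crop shows the red jar inside the near bay of the larger rack, at about (258,250). I'll lower it the last 2 mm and release.

Request:
{"op": "carry_out", "data": {"series": [[0, 0, 0, 0, 0, 0.008, 0.8], [0, 0, 0, 0, 0, 0.009, 0.8], [0, 0, 0, 0, 0, 0.009, 0.0], [0, 0, 0, 0, 0, 0.009, -0.6], [0, 0, 0, 0, 0, 0.009, -1], [0, 0, 0, 0, 0, 0.009, -1], [0, 0, 0, 0, 0, 0.009, -1]]}}

```text
clock: 8.52
eef_pos: [544.8, 237.2, 53.9]
tcp_rot: [-3.141, 0.0, 1.459]
contact_force: [-0.2, -0.4, 0.6]
opening: 0.996
grasp_force: 0.0
```

Request:
{"op": "carry_out", "data": {"series": [[0, 0, 0, 0, 0, -0.15, -1], [0, 0, 0, 0, 0, -0.4, -1], [0, 0, 0, 0, 0, -0.65, -1], [0, 0, 0, 0, 0, -0.8, -1], [0, 0, 0, 0, 0, -0.8, -1]]}}

```text
clock: 9.15
eef_pos: [546.5, 237.9, 257.7]
tcp_rot: [3.136, -0.003, 1.459]
contact_force: [-0.6, 0.0, 0.0]
opening: 0.992
grasp_force: 0.0
```

```bash
python3 w.py w3 jar_red lemon; python3 plan.py 430,20,256,1.46 400,-210,250,1.46 381,-278,170,1.46 381,-278,48,1.46 chain
```

```text
[545.3 237.4 255.3] [ 3.139e+00 -1.000e-03  1.459e+00]
jar_red 0.6 [190. 279.] [5.4489e+02 2.3639e+02 1.1000e-01] 1-iou 0.037
lemon 0.92 [283. 201.] [427.29 106.05   1.03] 1-iou 0.249
[-0.001, 0.0, -0.0] [-0.913, -0.356, -0.011] rows 4
[0.0, 0.0, 0.0] [-0.928, -0.018, 0.024] rows 4
[0.0, 0.0, 0.0] [-0.279, -0.045, 0.32] rows 2
[0.0, 0.0, 0.0] [0.0, -0.0, 0.488] rows 2
```

Request:
{"op": "carry_out", "data": {"series": [[0, 0, 0, -0.913, -0.356, -0.011, -1], [0, 0, 0, -0.913, -0.356, -0.011, -1], [0, 0, 0, -0.913, -0.356, -0.011, -1], [0, 0, 0, -0.913, -0.356, -0.011, -1], [0, 0, 0, -0.913, -0.356, -0.011, -1]]}}

```text
clock: 9.93
eef_pos: [428.1, 17.8, 255.3]
tcp_rot: [-3.138, 0.001, 1.455]
contact_force: [0.3, 0.8, -0.7]
opening: 1.0
grasp_force: 0.0
```

Request:
{"op": "carry_out", "data": {"series": [[0, 0, 0, -0.928, -0.018, 0.024, -1], [0, 0, 0, -0.928, -0.018, 0.024, -1], [0, 0, 0, -0.928, -0.018, 0.024, -1], [0, 0, 0, -0.928, -0.018, 0.024, -1], [0, 0, 0, -0.928, -0.018, 0.024, -1], [0, 0, 0, -0.928, -0.018, 0.024, -1]]}}

```text
clock: 10.68
eef_pos: [400.3, -208.9, 249.7]
tcp_rot: [-3.14, -0.001, 1.458]
contact_force: [0.5, -0.4, -0.2]
opening: 1.001
grasp_force: 0.0
```

```bash
python3 w.py w4 jar_black; python3 plan.py 381,-278,170,1.46 381,-278,48,1.46
```

```text
[ 400.5 -208.6  250. ] [-3.140e+00 -1.000e-03  1.459e+00]
jar_black 0.66 [255. 272.] [ 3.8281e+02 -2.8025e+02  3.7000e-01] 1-iou 0.043
[-0.0, -0.0, -0.0] [-0.285, -0.047, 0.321] rows 2
[-0.0, -0.0, -0.0] [-0.286, -0.046, 0.809] rows 4
```

Request:
{"op": "carry_out", "data": {"series": [[0, 0, 0, -0.291, -0.041, 0.321, -1], [0, 0, 0, -0.291, -0.041, 0.321, -1], [0, 0, 0, -0.291, -0.041, 0.321, -1], [0, 0, 0, -0.291, -0.041, 0.321, -1], [0, 0, 0, -0.291, -0.041, 0.48, -1], [0, 0, 0, -0.291, -0.041, 0.64, -1], [0, 0, 0, -0.291, -0.041, 0.809, -1], [0, 0, 0, -0.291, -0.041, 0.809, -1]]}}

```text
clock: 11.78
eef_pos: [381.5, -279.0, 47.6]
tcp_rot: [-3.138, -0.002, 1.46]
contact_force: [-0.2, 0.6, -0.2]
opening: 0.999
grasp_force: 0.0
```

Request:
{"op": "carry_out", "data": {"series": [[0, 0, 0, 0, 0, 0, 0], [0, 0, 0, 0, 0, 0, 0.2], [0, 0, 0, 0, 0, 0, 0.4], [0, 0, 0, 0, 0, 0, 0.6], [0, 0, 0, 0, 0, 0, 0.8], [0, 0, 0, 0, 0, 0, 0.8], [0, 0, 0, 0, 0, 0, 0.8]], "force": 30}}

```text
clock: 12.65
eef_pos: [383.0, -281.5, 50.2]
tcp_rot: [3.139, 0.001, 1.458]
contact_force: [-1.4, 2.3, 9.8]
opening: 0.471
grasp_force: 28.9
```

```bash
python3 plan.py 385,-250,200,1.46 430,-20,210,1.46 500,140,200,1.46  536.5,168,150,1.46 536.5,168,55,1.46 chain
```

```text
[0.001, 0.0, -0.001] [0.125, -0.005, -0.599] rows 3
[0.0, 0.0, 0.0] [0.934, 0.077, -0.04] rows 4
[0.0, 0.0, 0.0] [0.667, 0.208, 0.04] rows 3
[0.0, 0.0, 0.0] [0.127, 0.133, 0.2] rows 2
[0.0, 0.0, 0.0] [0.0, -0.0, 0.38] rows 2
```

Request:
{"op": "carry_out", "data": {"series": [[0, 0, 0, 0, 0, -0.2, 0.8], [0, 0, 0, 0, 0, -0.4, 0.8], [0, 0, 0, 0.05, 0, -0.6, 0.8], [0, 0, 0, 0.2, 0.02, -0.62, 0.8], [0, 0, 0, 0.4, 0.04, -0.64, 0.8], [0, 0, 0, 0.6, 0.06, -0.64, 0.8], [0, 0, 0, 0.8, 0.07, -0.64, 0.8], [0, 0, 0, 1, 0.08, -0.64, 0.8]]}}

```text
clock: 13.65
eef_pos: [430.1, -33.1, 209.5]
tcp_rot: [3.14, -0.0, 1.458]
contact_force: [0.8, -0.2, -0.5]
opening: 0.472
grasp_force: 31.0
```

Request:
{"op": "carry_out", "data": {"series": [[0, 0, 0, 0.2, 0.05, 0, 0.8], [0, 0, 0, 0.4, 0.1, 0, 0.8], [0, 0, 0, 0.6, 0.15, 0, 0.8], [0, 0, 0, 0.8, 0.2, 0, 0.8], [0, 0, 0, 0.8, 0.2, 0, 0.8], [0, 0, 0, 0.8, 0.2, 0, 0.8]]}}

```text
clock: 14.4
eef_pos: [501.5, 158.2, 208.8]
tcp_rot: [-3.141, 0.0, 1.459]
contact_force: [0.8, -0.6, -0.3]
opening: 0.468
grasp_force: 31.0
```

```bash
python3 plan.py 536,166,145,1.46 536,166,56.5,1.46 chain; python3 plan.py 536,166,56.5,1.46
```

```text
[-0.0, 0.0, -0.0] [0.046, 0.134, 0.255] rows 2
[0.0, 0.0, 0.0] [0.0, -0.0, 0.354] rows 2
[-0.0, 0.0, -0.0] [0.046, 0.134, 0.609] rows 3
```

Request:
{"op": "carry_out", "data": {"series": [[0, 0, 0, 0.046, 0.134, 0.2, 0.8], [0, 0, 0, 0.046, 0.134, 0.2, 0.8], [0, 0, 0, 0.046, 0.134, 0.22, 0.8], [0, 0, 0, 0.046, 0.134, 0.35, 0.8], [0, 0, 0, 0.046, 0.134, 0.47, 0.8], [0, 0, 0, 0.046, 0.134, 0.57, 0.8], [0, 0, 0, 0.046, 0.134, 0.605, 0.8], [0, 0, 0, 0.046, 0.134, 0.609, 0.8]]}}

```text
clock: 15.4
eef_pos: [536.7, 166.0, 57.3]
tcp_rot: [3.141, -0.0, 1.458]
contact_force: [0.5, -1.1, -0.9]
opening: 0.47
grasp_force: 31.1
```

Request:
{"op": "carry_out", "data": {"series": [[0, 0, 0, 0, 0, 0.004, 0.8], [0, 0, 0, 0, 0, 0.006, 0.8], [0, 0, 0, 0, 0, 0.006, 0.0], [0, 0, 0, 0, 0, 0.006, -0.6], [0, 0, 0, 0, 0, 0.006, -1], [0, 0, 0, 0, 0, 0.006, -1], [0, 0, 0, 0, 0, 0.006, -1]]}}

```text
clock: 16.27
eef_pos: [536.5, 166.2, 54.7]
tcp_rot: [-3.141, 0.0, 1.459]
contact_force: [1.6, -0.3, 0.8]
opening: 1.004
grasp_force: 0.0
```

Request:
{"op": "carry_out", "data": {"series": [[0, 0, 0, 0, 0, -0.15, -1], [0, 0, 0, 0, 0, -0.4, -1], [0, 0, 0, 0, 0, -0.65, -1], [0, 0, 0, 0, 0, -0.8, -1], [0, 0, 0, 0, 0, -0.8, -1]]}}

```text
clock: 16.9
eef_pos: [538.3, 166.7, 258.3]
tcp_rot: [3.136, -0.003, 1.459]
contact_force: [-0.0, 0.2, -0.1]
opening: 1.0
grasp_force: 0.0
```

```bash
python3 w.py w5 jar_red jar_black lemon; python3 plan.py 424,130,220,1.46
```

```text
[537.1 166.3 255.9] [ 3.139e+00 -1.000e-03  1.459e+00]
jar_red 0.84 [116. 278.] [ 5.4468e+02  2.3724e+02 -1.0000e-02] 1-iou 0.066
jar_black 0.77 [189. 278.] [5.3680e+02 1.6607e+02 2.3000e-01] 1-iou 0.037
jar_black 0.43 [356. 224.] [ 4.5631e+02 -1.8280e+01 -4.2000e-01] 1-iou 0.597
lemon 0.89 [240. 194.] [424.9  105.52   0.66] 1-iou 0.096
lemon 0.45 [ 14. 192.] [457.88 349.43   3.22] 1-iou 0.365
[-0.001, 0.0, -0.0] [-0.193, -0.427, 0.134] rows 2
```

View pics/w5.png

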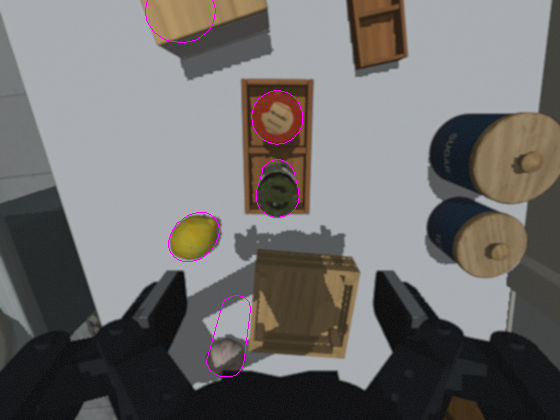

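Both jars stand upright in the rack's bays, at (278,117) and (278,190). Next is the lemon at (195,237), yaw about 0.68.

```bash
python3 plan.py 425,105.5,110,0.68 425,105.5,9,0.68 425,105.5,130,.68 540,0,130,1.37 540,0,20,1.37 chain
```

```text
[-0.001, 0.001, 0.248] [-0.289, -0.411, 0.574] rows 5
[0.0, 0.0, 0.0] [-0.0, -0.0, 0.404] rows 2
[0.0, 0.0, 0.0] [0.0, 0.0, -0.484] rows 2
[0.0, 0.0, -0.22] [0.092, 0.617, 0.0] rows 4
[0.0, 0.0, 0.0] [0.0, -0.0, 0.44] rows 2
```

Request:
{"op": "carry_out", "data": {"series": [[0, 0, 0.06, -0.1, -0.2, 0.0, -1], [0, 0, 0.12, -0.289, -0.411, 0.0, -1], [0, 0, 0.18, -0.289, -0.411, 0.15, -1], [0, 0, 0.248, -0.289, -0.411, 0.35, -1], [0, 0, 0.248, -0.289, -0.411, 0.574, -1], [0, 0, 0.248, -0.289, -0.411, 0.574, -1], [0, 0, 0.248, -0.289, -0.411, 0.574, -1]]}}

```text
clock: 17.98
eef_pos: [426.7, 106.0, 112.0]
tcp_rot: [-3.141, 0.0, 0.68]
contact_force: [1.2, 0.2, 0.2]
opening: 0.998
grasp_force: 0.0
```

Request:
{"op": "carry_out", "data": {"series": [[0, 0, 0, 0, 0, 0.16, -1], [0, 0, 0, 0, 0, 0.3, -1], [0, 0, 0, 0, 0, 0.39, -1], [0, 0, 0, 0, 0, 0.39, -1], [0, 0, 0, 0, 0, 0.39, -1]]}}

```text
clock: 18.6
eef_pos: [427.9, 106.3, 15.5]
tcp_rot: [3.14, -0.002, 0.68]
contact_force: [-0.3, -0.5, -0.1]
opening: 0.996
grasp_force: 0.0
```

Request:
{"op": "carry_out", "data": {"series": [[0, 0, 0, 0, 0, 0, 0], [0, 0, 0, 0, 0, 0, 0.2], [0, 0, 0, 0, 0, 0, 0.4], [0, 0, 0, 0, 0, 0, 0.6], [0, 0, 0, 0, 0, 0, 0.8], [0, 0, 0, 0, 0, 0, 0.8], [0, 0, 0, 0, 0, 0, 0.8]], "force": 25}}

```text
clock: 19.48
eef_pos: [427.1, 105.9, 14.9]
tcp_rot: [3.141, -0.001, 0.68]
contact_force: [-1.4, -2.3, 13.7]
opening: 0.578
grasp_force: 23.5
```

Request:
{"op": "carry_out", "data": {"series": [[0, 0, 0, 0, 0, 0, -0.6], [0, 0, 0, 0, 0, 0, -0.6], [0, 0, 0, 0, 0, 0.036, -0.6], [0, 0, 0, 0, 0, 0.036, 0.2], [0, 0, 0, 0, 0, 0.036, 0.8], [0, 0, 0, 0, 0, 0.036, 0.8], [0, 0, 0, 0, 0, 0.036, 0.8], [0, 0, 0, 0, 0, 0.036, 0.8]]}}

```text
clock: 20.48
eef_pos: [426.4, 105.9, 4.8]
tcp_rot: [3.142, -0.0, 0.68]
contact_force: [0.7, 0.3, -1.0]
opening: 0.584
grasp_force: 26.1
```

Request:
{"op": "carry_out", "data": {"series": [[0, 0, 0, 0, 0, -0.2, 0.8], [0, 0, 0, 0, 0, -0.45, 0.8], [0, 0, -0.06, 0, 0.15, -0.5, 0.8], [0, 0, -0.12, 0, 0.3, -0.5, 0.8], [0, 0, -0.18, 0.05, 0.45, -0.5, 0.8], [0, 0, -0.22, 0.09, 0.6, -0.5, 0.8], [0, 0, -0.22, 0.09, 0.6, -0.5, 0.8], [0, 0, -0.22, 0.09, 0.6, -0.5, 0.8]]}}

```text
clock: 21.48
eef_pos: [537.1, 3.5, 129.4]
tcp_rot: [-3.14, 0.0, 1.369]
contact_force: [-0.4, -0.4, -1.0]
opening: 0.58
grasp_force: 26.9
```

```bash
python3 w.py w6 lemon fruit_crate; python3 plan.py 547,-2,24,1.37
```

```text
[536.9   3.7 129.4] [-3.14  0.    1.37]
lemon 0.61 [299. 279.] [ 5.2773e+02 -3.7970e+01 -1.6000e-01] 1-iou 0.706
fruit_crate 0.77 [190. 308.] [548.78  -5.99   1.37] 1-iou 0.316
[-0.0, 0.0, 0.0] [-0.015, 0.044, 0.423] rows 2
```

View pics/w6.png

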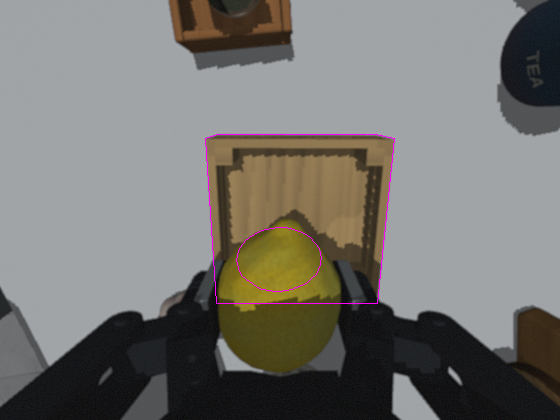

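The lemon is held above the crate, whose sides show at columns 210–390. I'll lower it into the middle.

Request:
{"op": "carry_out", "data": {"series": [[0, 0, 0, -0.021, 0.05, 0.0, 0.8], [0, 0, 0, -0.021, 0.05, 0.16, 0.8], [0, 0, 0, -0.021, 0.05, 0.3, 0.8], [0, 0, 0, -0.021, 0.05, 0.4, 0.8], [0, 0, 0, -0.021, 0.05, 0.455, 0.8], [0, 0, 0, -0.021, 0.05, 0.465, 0.8], [0, 0, 0, -0.021, 0.05, 0.465, 0.8]]}}

```text
clock: 22.5
eef_pos: [550.0, -4.3, 14.2]
tcp_rot: [3.141, -0.0, 1.371]
contact_force: [-0.3, -0.1, -1.4]
opening: 0.579
grasp_force: 26.9
```

Request:
{"op": "carry_out", "data": {"series": [[0, 0, 0, 0, 0, 0, 0], [0, 0, 0, 0, 0, 0, -0.5], [0, 0, 0, 0, 0, 0, -0.5], [0, 0, 0, 0, 0, 0, -0.5], [0, 0, 0, 0, 0, -0.2, -0.5], [0, 0, 0, 0, 0, -0.45, -0.5], [0, 0, 0, 0, 0, -0.7, -1], [0, 0, 0, 0, 0, -0.7, -1]]}}

```text
clock: 23.5
eef_pos: [552.5, -4.3, 193.9]
tcp_rot: [3.132, -0.002, 1.371]
contact_force: [-0.0, -0.7, -0.8]
opening: 0.999
grasp_force: 0.0
```

```bash
python3 w.py w7 lemon garlic; python3 plan.py 434,-82,180,1.37 434,-82,5,1.37 chain
```

```text
[550.8  -4.3 191.1] [ 3.137e+00 -1.000e-03  1.371e+00]
lemon 0.78 [196. 275.] [548.91  -6.26  -1.83] 1-iou 0.075
garlic 0.67 [276. 192.] [ 4.3554e+02 -8.1740e+01  9.0000e-02] 1-iou 0.394
[-0.0, 0.0, 0.0] [-0.396, -0.388, 0.032] rows 3
[0.0, 0.0, 0.0] [0.0, -0.0, 0.7] rows 3
```

```bash
python3 plan.py 500,190,300,2.35 440,385,300,3.33 chain
```

```text
[-0.0, -0.0, -0.312] [0.723, -0.346, -0.448] rows 6
[0.0, 0.0, -0.312] [0.724, 0.377, 0.0] rows 6
```

Request:
{"op": "carry_out", "data": {"series": [[0, 0, -0.05, 0.0, 0, -0.2, -1], [0, 0, -0.11, 0.15, -0.1, -0.4, -1], [0, 0, -0.17, 0.35, -0.2, -0.448, -1], [0, 0, -0.23, 0.55, -0.3, -0.448, -1], [0, 0, -0.28, 0.723, -0.346, -0.448, -1], [0, 0, -0.312, 0.723, -0.346, -0.448, -1]]}}

```text
clock: 24.4
eef_pos: [499.2, 192.6, 298.4]
tcp_rot: [-3.139, -0.002, 2.358]
contact_force: [-0.0, -0.4, 0.0]
opening: 0.996
grasp_force: 0.0
```

Request:
{"op": "carry_out", "data": {"series": [[0, 0, -0.312, 0.724, 0.377, 0, -1], [0, 0, -0.312, 0.724, 0.377, 0, -1], [0, 0, -0.312, 0.724, 0.377, 0, -1], [0, 0, -0.312, 0.724, 0.377, 0, -1], [0, 0, -0.312, 0.724, 0.377, 0, -1], [0, 0, -0.312, 0.724, 0.377, 0, -1], [0, 0, -0.312, 0.724, 0.377, 0, -1]]}}

```text
clock: 25.28
eef_pos: [439.6, 384.6, 298.4]
tcp_rot: [-3.14, -0.003, -2.952]
contact_force: [0.2, -0.8, -0.4]
opening: 1.002
grasp_force: 0.0
```

```bash
python3 w.py w8 garlic_box; python3 -c "
from rig import r;print(r.sense()['qpos'].round(2))"
```

```text
[439.7 384.6 298.8] [-3.140e+00 -3.000e-03 -2.953e+00]
garlic_box 0.7 [209. 280.] [4.8240e+02 3.9159e+02 1.8000e-01] 1-iou 0.021
[ 0.72  0.23  1.64 -0.    1.27 -1.04]
```

View pics/w8.png

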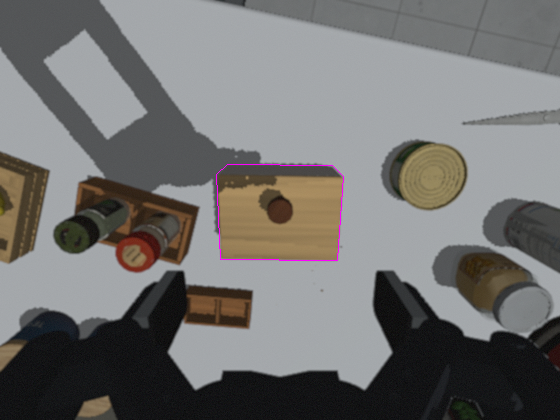

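```bash
python3 -c "
from h import *
k=r.get_calibration('wrist');print(ray((280,209),k,118))"; python3 plan.py 460.5,387.5,170,-2.957 460.5,387.5,97,-2.957 chain
```

```text
[459.41387332 387.85776979 118.        ]
[-0.0, -0.001, 0.001] [-0.084, -0.004, 0.517] rows 3
[0.0, 0.0, 0.0] [-0.0, -0.0, 0.292] rows 2
```

The picture shows the lid shut, with its knob at (280,209). That puts the knob at about (460, 387.7) mm, so I'll grip it along the box's y axis.

Request:
{"op": "carry_out", "data": {"series": [[0, 0, 0, -0.083, -0.004, 0.2, -1], [0, 0, 0, -0.083, -0.004, 0.4, -1], [0, 0, 0, -0.083, -0.004, 0.517, -1], [0, 0, 0, -0.083, -0.004, 0.6, -1], [0, 0, 0, -0.083, -0.004, 0.7, -1], [0, 0, 0, -0.083, -0.004, 0.8, -1], [0, 0, 0, -0.083, -0.004, 0.815, -1], [0, 0, 0, -0.083, -0.004, 0.815, -1]]}}

```text
clock: 26.38
eef_pos: [460.9, 387.9, 96.9]
tcp_rot: [-3.141, -0.0, -2.953]
contact_force: [0.6, 0.3, -0.3]
opening: 1.001
grasp_force: 0.0
```

Request:
{"op": "carry_out", "data": {"series": [[0, 0, 0, 0, 0, 0, 0], [0, 0, 0, 0, 0, 0, 0.4], [0, 0, 0, 0, 0, 0, 0.9], [0, 0, 0, 0, 0, 0, 0.9], [0, 0, 0, 0, 0, 0, 0.9], [0, 0, 0, 0, 0, 0, 0.9], [0, 0, 0, 0, 0, 0, 0.9]], "force": 25}}

```text
clock: 27.25
eef_pos: [460.9, 388.2, 97.4]
tcp_rot: [3.141, 0.001, -2.952]
contact_force: [-2.1, -0.4, 5.5]
opening: 0.31
grasp_force: 24.5
```

```bash
cat > arc.py <<'E'
import numpy as np,sys
# shifts in tool frame for lid angle a from a0 (tool x = -box x, z down)
p=lambda a:(86.45*np.cos(np.arctan2(43,-75)-a),86.45*np.sin(np.arctan2(43,-75)-a))
a0=float(sys.argv[1])
for a in map(float,sys.argv[2:]):
    d=np.subtract(p(a),p(a0))/250;print(a,np.round([-d[0],-d[1]],3))
E
python3 arc.py 0 .2 .4 .6 .8 1.0 1.2 1.4 1.6; python3 arc.py .8 1 1.2 1.4 1.6
```

```text
0.2 [-0.04  -0.056]
0.4 [-0.091 -0.103]
0.6 [-0.15  -0.139]
0.8 [-0.214 -0.163]
1.0 [-0.283 -0.173]
1.2 [-0.352 -0.17 ]
1.4 [-0.418 -0.153]
1.6 [-0.481 -0.123]
1.0 [-0.068 -0.01 ]
1.2 [-0.137 -0.007]
1.4 [-0.204  0.01 ]
1.6 [-0.266  0.04 ]
```

Request:
{"op": "carry_out", "data": {"series": [[0, 0, 0, -0.018, 0, -0.029, 0.9], [0, 0, 0, -0.04, 0, -0.056, 0.9], [0, 0, 0, -0.065, 0, -0.08, 0.9], [0, 0, 0, -0.091, 0, -0.103, 0.9], [0, 0, 0, -0.12, 0, -0.122, 0.9], [0, 0, 0, -0.15, 0, -0.139, 0.9], [0, 0, 0, -0.182, 0, -0.152, 0.9], [0, 0, 0, -0.214, 0, -0.163, 0.9]]}}

```text
clock: 28.25
eef_pos: [513.8, 397.6, 137.9]
tcp_rot: [-3.141, -0.0, -2.952]
contact_force: [-2.9, -1.4, -0.4]
opening: 0.314
grasp_force: 25.3
```

Request:
{"op": "carry_out", "data": {"series": [[0, 0, 0, -0.034, 0, -0.006, 0.9], [0, 0, 0, -0.068, 0, -0.01, 0.9], [0, 0, 0, -0.103, 0, -0.009, 0.9], [0, 0, 0, -0.137, 0, -0.007, 0.9], [0, 0, 0, -0.17, 0, 0.001, 0.9], [0, 0, 0, -0.204, 0, 0.01, 0.9], [0, 0, 0, -0.236, 0, 0.025, 0.9], [0, 0, 0, -0.266, 0, 0.04, 0.9]]}}

```text
clock: 29.25
eef_pos: [580.5, 409.6, 128.1]
tcp_rot: [-3.14, 0.002, -2.952]
contact_force: [-0.1, -6.2, 2.9]
opening: 0.311
grasp_force: 26.1
```

```bash
python3 -c "
from h import *
a=r.grab_frame('side');cv2.imwrite('pics/s3.png',cv2.resize(a[150:350,100:360,::-1],None,fx=3,fy=3));print(r.sense())
"
```

```text
{'clock': 29.3, 'qpos': array([ 0.61296455,  0.58178533,  1.51411287, -0.0024511 ,  1.04415583,
       -1.14584652]), 'qvel': array([ 0.00334911, -0.01054052,  0.01044311, -0.00098583, -0.00788596,
        0.00698248]), 'joint_efforts': array([ 4.00737405e+00, -7.34098577e+01, -3.11716855e+01,  1.38083629e+00,
       -3.70289739e-01,  2.32588383e-02]), 'eef_pos': array([581.18508819, 409.71720393, 127.52739617]), 'tcp_rot': array([-3.14029421e+00,  2.27497227e-03, -2.95234606e+00]), 'contact_force': array([ 2.62995731, -5.53791524,  2.49651751]), 'wrist_torque': array([-0.74058913, -0.30313737, -0.03640205]), 'grasp_force': 26.111735310405493, 'opening': 0.31442315006913873}
```

View pics/s3.png

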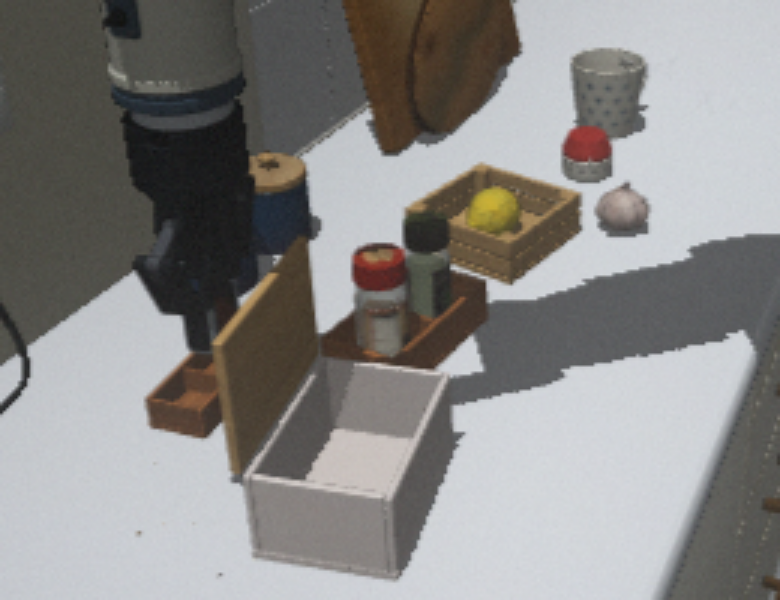

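The crop shows the lid upright at (265,350), the box open, the lemon in the crate and both jars in the rack. I'll release the knob and go to the garlic.

Request:
{"op": "carry_out", "data": {"series": [[0, 0, 0, 0, 0, 0, 0], [0, 0, 0, 0, 0, 0, -0.5], [0, 0, 0, 0, 0, 0, -0.5], [0, 0, 0, 0, 0, -0.2, -0.5], [0, 0, 0, 0, 0, -0.4, -0.5], [0, 0, 0, 0, 0, -0.6, -1], [0, 0, 0, 0, 0, -0.7, -1]]}}

```text
clock: 30.18
eef_pos: [579.3, 411.3, 306.4]
tcp_rot: [3.14, 0.004, -2.952]
contact_force: [0.9, 0.2, 0.0]
opening: 0.999
grasp_force: 0.0
```

```bash
python3 plan.py 430,220,290,-2.957 420,-10,240,-2.957 435,-81.5,110,-2.957 chain
```

```text
[0.001, 0.001, 0.002] [0.731, -0.639, 0.061] rows 4
[0.0, 0.0, 0.0] [0.208, -0.897, 0.2] rows 4
[0.0, 0.0, 0.0] [-0.006, -0.292, 0.52] rows 3
```

Request:
{"op": "carry_out", "data": {"series": [[0, 0, 0, 0.731, -0.639, 0.061, -1], [0, 0, 0, 0.731, -0.639, 0.061, -1], [0, 0, 0, 0.731, -0.639, 0.061, -1], [0, 0, 0, 0.731, -0.639, 0.061, -1], [0, 0, 0, 0.8, -0.8, 0.061, -1], [0, 0, 0, 0.85, -1, 0.061, -1], [0, 0, 0, 0.85, -1, 0.061, -1]]}}

```text
clock: 31.05
eef_pos: [416.5, 122.7, 287.7]
tcp_rot: [-3.141, 0.001, -2.955]
contact_force: [-0.2, 1.0, -0.3]
opening: 1.0
grasp_force: 0.0
```

Request:
{"op": "carry_out", "data": {"series": [[0, 0, 0, 0, -0.25, 0.1, -1], [0, 0, 0, 0, -0.5, 0.2, -1], [0, 0, 0, 0, -0.75, 0.2, -1], [0, 0, 0, 0, -0.85, 0.2, -1], [0, 0, 0, 0, -0.85, 0.2, -1], [0, 0, 0, 0, -0.85, 0.2, -1]]}}

```text
clock: 31.8
eef_pos: [457.2, -82.9, 237.2]
tcp_rot: [3.141, 0.0, -2.952]
contact_force: [0.2, 0.5, -0.6]
opening: 0.997
grasp_force: 0.0
```

```bash
python3 w.py w9 garlic;  python3 plan.py 435,-81.5,110,-2.957 435,-81.5,6,-2.957
```

```text
[457.1 -82.6 237.3] [ 3.141  0.    -2.951]
garlic 0.69 [163. 286.] [ 4.3469e+02 -8.1230e+01  4.0000e-02] 1-iou 0.106
[0.0, 0.0, 0.002] [0.086, 0.021, 0.509] rows 3
[0.0, 0.0, 0.002] [0.086, 0.021, 0.925] rows 4
```

Request:
{"op": "carry_out", "data": {"series": [[0, 0, 0, 0.087, 0.022, 0.2, -1], [0, 0, 0, 0.087, 0.022, 0.4, -1], [0, 0, 0, 0.087, 0.022, 0.509, -1], [0, 0, 0, 0.087, 0.022, 0.6, -1], [0, 0, 0, 0.087, 0.022, 0.72, -1], [0, 0, 0, 0.087, 0.022, 0.84, -1], [0, 0, 0, 0.087, 0.022, 0.925, -1], [0, 0, 0, 0.087, 0.022, 0.925, -1]]}}

```text
clock: 32.9
eef_pos: [433.7, -81.3, 5.1]
tcp_rot: [3.141, -0.002, -2.951]
contact_force: [-0.7, -0.5, 0.2]
opening: 0.996
grasp_force: 0.0
```

Request:
{"op": "carry_out", "data": {"series": [[0, 0, 0, 0, 0, 0, -0.3], [0, 0, 0, 0, 0, 0, 0], [0, 0, 0, 0, 0, 0, 0.3], [0, 0, 0, 0, 0, 0, 0.8], [0, 0, 0, 0, 0, 0, 0.8], [0, 0, 0, 0, 0, 0, 0.8], [0, 0, 0, 0, 0, 0, 0.8]], "force": 20}}

```text
clock: 33.78
eef_pos: [435.4, -82.3, 7.3]
tcp_rot: [-3.141, 0.002, -2.952]
contact_force: [-1.1, 3.7, 9.8]
opening: 0.598
grasp_force: 19.3
```

```bash
python3 plan.py 435,-81,220,-2.957 420,130,270,-2.957 472,379,250,-2.957  472,389.5,17,-2.957 chain
```

```text
[-0.0, 0.001, 0.001] [-0.001, 0.005, -0.851] rows 4
[0.0, 0.0, 0.0] [-0.096, 0.841, -0.2] rows 4
[0.0, 0.0, 0.0] [-0.387, 0.941, 0.08] rows 5
[0.0, 0.0, 0.0] [-0.008, 0.041, 0.932] rows 4
```

Request:
{"op": "carry_out", "data": {"series": [[0, 0, 0, 0, 0, -0.1, 0.8], [0, 0, 0, 0, 0, -0.3, 0.8], [0, 0, 0, 0, 0, -0.5, 0.8], [0, 0, 0, 0, 0, -0.7, 0.8], [0, 0, 0, -0.02, 0.2, -0.85, 0.8], [0, 0, 0, -0.05, 0.4, -1, 0.8], [0, 0, 0, -0.08, 0.62, -1, 0.8], [0, 0, 0, -0.1, 0.84, -1, 0.8]]}}

```text
clock: 34.78
eef_pos: [419.6, 130.3, 257.7]
tcp_rot: [3.141, 0.003, -2.953]
contact_force: [0.4, -0.2, -0.5]
opening: 0.595
grasp_force: 21.2
```

Request:
{"op": "carry_out", "data": {"series": [[0, 0, 0, -0.08, 0.2, 0, 0.8], [0, 0, 0, -0.16, 0.4, 0, 0.8], [0, 0, 0, -0.24, 0.6, 0, 0.8], [0, 0, 0, -0.32, 0.8, 0, 0.8], [0, 0, 0, -0.38, 0.97, 0, 0.8], [0, 0, 0, -0.38, 0.97, 0, 0.8], [0, 0, 0, -0.38, 0.97, 0, 0.8]]}}

```text
clock: 35.65
eef_pos: [466.8, 383.9, 256.3]
tcp_rot: [-3.141, -0.0, -2.952]
contact_force: [-0.1, 0.2, 0.1]
opening: 0.596
grasp_force: 21.3
```

```bash
python3 w.py w10; python3 plan.py 472,389.7,16,-2.957
```

```text
[466.9 383.5 256.3] [-3.141 -0.    -2.952]
[-0.0, -0.0, 0.001] [-0.025, 0.021, 0.961] rows 4
```

View pics/w10.png

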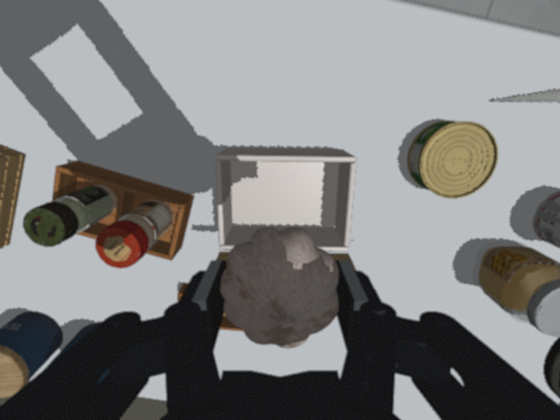

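The garlic is held at (280,285), and the open box shows at (285,200) with its lid upright behind. I'll lower the bulb in.

Request:
{"op": "carry_out", "data": {"series": [[0, 0, 0, -0.01, 0.02, 0.1, 0.8], [0, 0, 0, -0.01, 0.02, 0.3, 0.8], [0, 0, 0, -0.01, 0.02, 0.5, 0.8], [0, 0, 0, -0.01, 0.02, 0.65, 0.8], [0, 0, 0, -0.01, 0.02, 0.8, 0.8], [0, 0, 0, -0.01, 0.02, 0.9, 0.8], [0, 0, 0, -0.01, 0.02, 0.96, 0.8], [0, 0, 0, -0.01, 0.02, 0.96, 0.8]]}}

```text
clock: 36.7
eef_pos: [468.5, 389.0, 15.7]
tcp_rot: [-3.141, -0.001, -2.953]
contact_force: [-1.0, 0.4, -0.1]
opening: 0.594
grasp_force: 21.3
```

Request:
{"op": "carry_out", "data": {"series": [[0, 0, 0, 0, 0, 0, 0], [0, 0, 0, 0, 0, 0, -0.5], [0, 0, 0, 0, 0, 0, -0.6], [0, 0, 0, 0, 0, 0, -0.6], [0, 0, 0, 0, 0, -0.2, -0.6], [0, 0, 0, 0, 0, -0.45, -0.6], [0, 0, 0, 0, 0, -0.7, -1], [0, 0, 0, 0, 0, -0.96, -1]]}}

```text
clock: 37.7
eef_pos: [468.5, 389.8, 255.7]
tcp_rot: [3.141, 0.0, -2.952]
contact_force: [0.2, 0.7, -0.5]
opening: 1.0
grasp_force: 0.0
```

```bash
python3 w.py w11 garlic; python3 plan.py 580,410,300,-2.957  580.5,409.6,127.5,-2.957 chain
```

```text
[471.4 392.2 264.8] [ 3.136  0.01  -2.952]
garlic 0.73 [180. 280.] [4.7044e+02 3.9032e+02 3.3000e-01] 1-iou 0.071
[0.002, 0.003, 0.002] [-0.441, -0.012, -0.149] rows 2
[0.0, 0.0, 0.0] [-0.002, -0.002, 0.69] rows 3
```

View pics/w11.png

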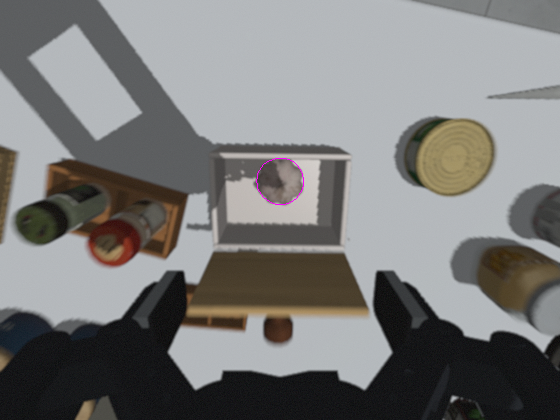

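The garlic sits in the box at (280,181). The knob is behind the lid at (278,329). I'll go back to the knob.

Request:
{"op": "carry_out", "data": {"series": [[0, 0, 0, 0, 0, -0.17, -1], [0, 0, 0, -0.2, 0, -0.17, -1], [0, 0, 0, -0.4, 0, -0.17, -1], [0, 0, 0, -0.45, 0, -0.17, -1], [0, 0, 0, -0.45, 0, -0.17, -1], [0, 0, 0, -0.45, 0, -0.17, -1]]}}

```text
clock: 38.55
eef_pos: [578.0, 411.0, 295.8]
tcp_rot: [-3.141, -0.001, -2.952]
contact_force: [-0.6, -0.2, 0.5]
opening: 1.005
grasp_force: 0.0
```

```bash
python3 plan.py 580.5,409.6,127.5,-2.957; python3 arc.py 1.6 1.5 1.4 1.3 1.2 1.1 1.0 .9 .8;python3 arc.py .8 .7 .6 .5 .4 .3 .2 .1 0
```

```text
[-0.0, -0.0, 0.002] [-0.009, -0.007, 0.673] rows 3
1.5 [ 0.03  -0.017]
1.4 [ 0.062 -0.03 ]
1.3 [ 0.095 -0.04 ]
1.2 [ 0.129 -0.047]
1.1 [ 0.163 -0.051]
1.0 [ 0.198 -0.051]
0.9 [ 0.232 -0.047]
0.8 [ 0.266 -0.04 ]
0.7 [0.033 0.01 ]
0.6 [0.065 0.024]
0.5 [0.095 0.04 ]
0.4 [0.124 0.06 ]
0.3 [0.15  0.082]
0.2 [0.174 0.107]
0.1 [0.196 0.134]
0.0 [0.214 0.163]
```

Request:
{"op": "carry_out", "data": {"series": [[0, 0, 0, -0.009, -0.007, 0.2, -1], [0, 0, 0, -0.009, -0.007, 0.4, -1], [0, 0, 0, -0.009, -0.007, 0.5, -1], [0, 0, 0, -0.009, -0.007, 0.6, -1], [0, 0, 0, -0.009, -0.007, 0.673, -1], [0, 0, 0, -0.009, -0.007, 0.673, -1], [0, 0, 0, -0.009, -0.007, 0.673, -1]]}}

```text
clock: 39.42
eef_pos: [582.1, 410.3, 129.0]
tcp_rot: [3.141, 0.001, -2.952]
contact_force: [-0.3, 0.2, -0.6]
opening: 1.0
grasp_force: 0.0
```

Request:
{"op": "carry_out", "data": {"series": [[0, 0, 0, 0, 0, 0, 0], [0, 0, 0, 0, 0, 0, 0.4], [0, 0, 0, 0, 0, 0, 0.9], [0, 0, 0, 0, 0, 0, 0.9], [0, 0, 0, 0, 0, 0, 0.9], [0, 0, 0, 0, 0, 0, 0.9], [0, 0, 0, 0, 0, 0, 0.9]], "force": 25}}

```text
clock: 40.3
eef_pos: [582.1, 409.8, 128.1]
tcp_rot: [3.142, 0.001, -2.952]
contact_force: [1.3, -1.7, 4.5]
opening: 0.309
grasp_force: 24.7
```

Request:
{"op": "carry_out", "data": {"series": [[0, 0, 0, 0.03, 0, -0.017, 0.9], [0, 0, 0, 0.062, 0, -0.03, 0.9], [0, 0, 0, 0.095, 0, -0.04, 0.9], [0, 0, 0, 0.129, 0, -0.047, 0.9], [0, 0, 0, 0.163, 0, -0.051, 0.9], [0, 0, 0, 0.198, 0, -0.051, 0.9], [0, 0, 0, 0.232, 0, -0.047, 0.9], [0, 0, 0, 0.266, 0, -0.04, 0.9]]}}

```text
clock: 41.3
eef_pos: [516.0, 397.9, 138.0]
tcp_rot: [3.141, 0.001, -2.952]
contact_force: [1.7, 4.9, -0.8]
opening: 0.312
grasp_force: 24.8
```

Request:
{"op": "carry_out", "data": {"series": [[0, 0, 0, 0.033, 0, 0.01, 0.9], [0, 0, 0, 0.065, 0, 0.024, 0.9], [0, 0, 0, 0.095, 0, 0.04, 0.9], [0, 0, 0, 0.124, 0, 0.06, 0.9], [0, 0, 0, 0.15, 0, 0.082, 0.9], [0, 0, 0, 0.174, 0, 0.107, 0.9], [0, 0, 0, 0.196, 0, 0.134, 0.9], [0, 0, 0, 0.214, 0, 0.163, 0.9]]}}

```text
clock: 42.3
eef_pos: [463.1, 388.5, 97.3]
tcp_rot: [3.139, 0.0, -2.952]
contact_force: [-1.5, 8.0, 2.7]
opening: 0.314
grasp_force: 25.2
```

Request:
{"op": "carry_out", "data": {"series": [[0, 0, 0, 0, 0, 0.005, 0.9], [0, 0, 0, 0, 0, 0.01, 0.9], [0, 0, 0, 0, 0, 0.012, 0.9]]}}

```text
clock: 42.68
eef_pos: [462.8, 388.5, 96.4]
tcp_rot: [3.139, -0.001, -2.953]
contact_force: [-11.4, 3.5, 28.1]
opening: 0.315
grasp_force: 26.8
```

Request:
{"op": "carry_out", "data": {"series": [[0, 0, 0, 0, 0, 0, 0.9], [0, 0, 0, 0, 0, 0, 0], [0, 0, 0, 0, 0, 0, -0.6], [0, 0, 0, 0, 0, 0, -0.6], [0, 0, 0, 0, 0, -0.2, -0.8], [0, 0, 0, 0, 0, -0.45, -0.8], [0, 0, 0, 0, 0, -0.7, -1], [0, 0, 0, 0.2, 0, -0.9, -1]]}}

```text
clock: 43.68
eef_pos: [422.1, 379.4, 315.8]
tcp_rot: [3.14, 0.003, -2.954]
contact_force: [-0.8, 0.5, 0.7]
opening: 1.001
grasp_force: 0.0
```

```bash
python3 w.py w12 garlic_box jar_red jar_black; python3 -c "
from h import *
a=r.grab_frame('side');cv2.imwrite('pics/s4.png',cv2.resize(a[150:350,100:360,::-1],None,fx=3,fy=3))
k=r.get_calibration('side')
for d in r.silhouettes('side','garlic_box')[:1]:
    f=[ (dx,round(iou([482.4,391.6,.185],box(105,144,0,h),[(d['region'].astype(np.float32),k)]),4)) for dx,h in((80,80),)]
    print(f)
for n,p0 in(('mug',(536,-333)),('egg_timer',(514,-194))):
    d=r.silhouettes('side',n)[0];r0=d['region'].astype(np.float32)
    print(n,d['position'])
"
```

```text
[417.8 379.1 321. ] [ 3.138  0.004 -2.953]
garlic_box 0.89 [217. 281.] [4.8246e+02 3.9147e+02 1.7000e-01] 1-iou 0.021
jar_red 0.92 [248. 157.] [ 5.4753e+02  2.3600e+02 -7.0000e-02] 1-iou 0.051
jar_black 0.81 [231. 102.] [5.3991e+02 1.6477e+02 2.7000e-01] 1-iou 0.035
[(80, np.float32(0.0358))]
mug [175.2, 300.4]
egg_timer [201.0, 296.8]
```

View pics/s4.png

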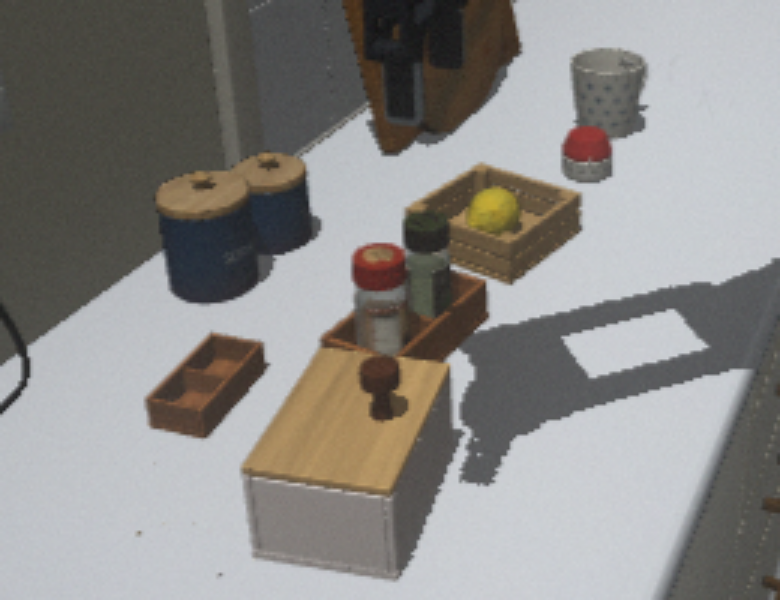

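The crop shows the lid shut at (350,420), both jars upright in the rack, the lemon in the crate, and the mug and timer where they were. To be sure the lid is fully down, I'll press lightly on the knob's top with the fingers shut.

```bash
python3 plan.py 460.5,387.5,135,-2.957
```

```text
[-0.001, -0.001, 0.001] [-0.165, 0.006, 0.705] rows 3
```

Request:
{"op": "carry_out", "data": {"series": [[0, 0, 0, -0.165, 0.006, 0, 1], [0, 0, 0, -0.165, 0.006, 0.1, 1], [0, 0, 0, -0.165, 0.006, 0.3, 1], [0, 0, 0, -0.165, 0.006, 0.5, 1], [0, 0, 0, -0.165, 0.006, 0.65, 1], [0, 0, 0, -0.165, 0.006, 0.7, 1], [0, 0, 0, -0.165, 0.006, 0.7, 1], [0, 0, 0, -0.165, 0.006, 0.7, 1]]}}

```text
clock: 45.08
eef_pos: [461.7, 388.8, 139.6]
tcp_rot: [3.141, 0.002, -2.952]
contact_force: [0.4, -0.3, 1.5]
opening: 0.001
grasp_force: 0.0
```

Request:
{"op": "carry_out", "data": {"series": [[0, 0, 0, 0, 0, 0.03, 1], [0, 0, 0, 0, 0, 0.05, 1], [0, 0, 0, 0, 0, 0.06, 1], [0, 0, 0, 0, 0, 0.06, 1]]}}

```text
clock: 45.58
eef_pos: [460.6, 388.1, 123.5]
tcp_rot: [-3.142, -0.0, -2.952]
contact_force: [-0.9, -2.0, 4.5]
opening: -0.002
grasp_force: 2.2
```

Request:
{"op": "carry_out", "data": {"series": [[0, 0, 0, 0, 0, 0.004, 1], [0, 0, 0, 0, 0, 0.006, 1], [0, 0, 0, 0, 0, 0.006, 1]]}}

```text
clock: 45.95
eef_pos: [460.6, 388.2, 123.4]
tcp_rot: [3.141, 0.0, -2.952]
contact_force: [-6.3, -3.4, 17.7]
opening: -0.005
grasp_force: 8.7
```

Request:
{"op": "carry_out", "data": {"series": [[0, 0, 0, 0, 0, -0.2, 1], [0, 0, 0, 0, 0, -0.45, 1], [0, 0, 0, 0, 0, -0.7, 1], [0, 0, 0, 0, 0, -0.8, 1], [0, 0, 0, 0, 0, -0.8, 1], [0, 0, 0, 0, 0, -0.8, 1]]}}

```text
clock: 46.7
eef_pos: [460.2, 387.7, 320.3]
tcp_rot: [-3.141, -0.002, -2.952]
contact_force: [-0.4, 0.2, -1.1]
opening: 0.0
grasp_force: 0.0
```

```bash
python3 -c "
from rig import r
print(r.sign_off())"
```

```text
the job is handed in; nothing more can be done
None
```

The job is handed in at about 47 s of the 136 s allowed: both jars stand upright in the spice rack, one per bay, the lemon is in the crate, the garlic is in its box with the lid pressed fully shut, and the mug and timer were not touched.

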